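Load and start the plate reader

TASK

Start the plate reader: with your fingertips push the carriage with the microplate fully home into the reader, then push the open lid down until it is fully shut, and only then press the green start button down and let it go. Nothing is to be picked up: the plate stays seated in its carriage, the red stop button is left alone and the other things on the bench stay where they are.

Things in the scene. Friction and masses are not known exactly. Their poses are not given: they have to be found in the camera images.
- reader: The plate reader, a fixed white instrument with green trim. Origin on the bench under the lid's hinge line, at the middle of the loading bay; its x axis points to its back, y to its left, z up. Its front part (x -160 to 0 mm, y -170 to 105 mm) is a deck 115 mm high with a bay (160 mm wide, open to the front and the top); the rear housing (x 0 to 130 mm) is 157 mm high. The yaw and place vary.
- carriage (a joint): Plate carriage, an aluminium tray with a green front panel (150 mm wide, 12 mm thick, from 45 to 107 mm above the bench) that slides along the reader's x axis. Value: m pulled out to -x of the reader; 0 is fully home against its stop, 0.125 the most. It starts 0.07 to 0.11 out; about 2 N moves it and it stays where it is left. When home, the panel's face still stands 25 mm in front of the deck.
- carriage_push (a point): Middle of the front face of the carriage's green panel, 90 mm above the bench; moves with the carriage. Push here along the reader's +x.
- nest (a point): Centre of the floor of the plate's nest in the carriage, 68 mm above the bench; a rim 6 mm high surrounds the nest. Moves with the carriage; same axes as the reader.
- lid (a joint): White lid (176 mm wide, 12 mm thick, reaching 154 mm from its hinge, with a green tab 90 mm wide reaching to 171 mm) over the bay, hinged at the bay's rear edge, the free end towards the reader's -x. Value: rad open, 0 is shut (level), 1.3 the most. It starts 0.92 to 1.15 open; its stiff hinge leaves it where it is put; pushing its upper face near the free end takes 1 to 4 N.
- lid_press (a point): Point on the lid's upper (outer) face, in the middle of its width and 120 mm from the hinge line, where to push it; moves with the lid. 128 mm above the bench when shut.
- lid_hinge (a point): On the lid's hinge axis (along the reader's y), mid-width, 116 mm above the bench. The lid's upper face lies 12 mm above this axis when shut.
- start (a joint): Green start button, 26 mm across, on the deck to the right (reader's -y) of the lid, either in the front or in the rear of two places (125 or 55 mm before the hinge line, 132 mm to the right of the bay's middle). Value: m pressed in; sprung, 0.006 is fully down and takes 4 N. It springs back when let go.
- start_top (a point): Centre of the top of the green start button; press straight down.
- stop (a joint): Red stop button, same kind, in the other of the two places, 70 mm from the green one. Value: m pressed in.
- stop_top (a point): Centre of the top of the red stop button.
- plate: White microplate with blue wells, 86 x 128 x 14 mm, sitting by its weight in the close-fitting nest of the carriage, from which it can be lifted straight up. Origin at the centre of its underside.
- spare_plate: Bystander: spare grey microplate with black wells, 85 x 128 x 15 mm, lying on the bench. Origin at the centre of its underside.
- reagent_bottle: Bystander: amber bottle with blue cap, 60 mm across, 130 mm tall, standing beside the carriage. Origin at the centre of its underside.
- beaker: Bystander: clear glass beaker, 66 mm across, 85 mm tall, standing beside the carriage. Origin at the centre of its underside.
- jar: Bystander: white jar with yellow cap, 60 mm across, 75 mm tall. Origin at the centre of its underside.
- tip_box: Bystander: blue pipette-tip box with milky clear top, 122 x 87 x 75 mm. Origin at the centre of its underside.
- tube_rack: Bystander: orange rack of capped tubes, 70 x 160 x 68 mm. Origin at the centre of its underside.

How it is judged:
On the way, in this order (a step that is already met when the one before it is completed fails the run):
1. the carriage is pushed home while the lid is still open (value of joint carriage below 0.005 m and value of joint lid above 0.5 rad), for 0.1 s.
2. the lid is pushed shut over the plate (value of joint lid below 0.05 rad and value of joint carriage below 0.005 m), for 0.1 s.
3. the green start button is pressed (all of step 2 and value of joint start above 0.0035 m), for 0.04 s.
At the end, for the whole second after the job is handed in: The carriage is within 5 mm of its stop, the lid within 0.05 rad (3 degrees) of shut, the plate lies seated and at rest in its nest (not raised by 6 mm), and both buttons have been let go (all of step 2 and z of plate in the frame of nest below 0.006 m and value of joint each of start, stop below 0.002 m and linear speed of plate below 0.02 m/s); the robot touches nothing.
It fails at once if the plate is lifted from its nest (not (z of plate in the frame of nest below 0.006 m)).
It fails at once if the red stop button is pressed (value of joint stop above 0.003 m).
It fails at once if the start button is pressed before the carriage is home and the lid shut (value of joint start above 0.0035 m and not (value of joint carriage below 0.005 m and value of joint lid below 0.05 rad)).
It fails at once if a bystander is moved by more than 30 mm, lifted or tipped over (distance of any of spare_plate, reagent_bottle, beaker, jar, tip_box, tube_rack from where it was at the start of the episode above 0.03 m or angle between any of spare_plate, reagent_bottle, beaker, jar, tip_box, tube_rack's own z axis and vertical above 0.5 rad).
It also fails if it takes over 64 s, if anything falls off the work surface, if the arm or the gripper's body presses on something with over 40 N, if the wrist force passes 120 N, or if a joint passes its speed limit or range.

ROBOT

A 7-joint arm with a two-finger parallel gripper is mounted at the origin on the work surface. World frame = base frame: x ahead of the robot, y to its left, z up, the work surface at z = 0. Lengths are in m, angles in rad, forces in N, time in s.
With the tool pointing down it reaches from about 0.425 to 0.925 m from the base axis. Payload 6.8 kg.
Tool frame: the origin (TCP) lies midway between the tips of the shut fingers; the grasp point (between the pads) lies 19 mm behind it (bot.hold_point_z is the distance from the TCP to the grasp point, in m); z points along the fingers, y is the line along which they close (so a half turn about z gives the same grasp; the last joint's range is limited). The gripper opens to 85 mm and grips with 20 to 120 N. Pads are 22 mm wide; open, the fingers measure 114 mm over their backs; the gripper's body (76 mm by 85 mm) begins 54 mm behind the grasp point. The pads swing forward as they close: fully open they stand 13 mm farther back than shut.
Start: joints at [-1.221, 0.477, 0.022, 1.555, -0.011, 1.109, -0.083], TCP at [0.298, 0.606, 0.231] pointing down, gripper open.
Joint ranges: [-2.96, 2.96], [-0.34, 2.1], [-1.41, 1.46], [0.24, 2.44], [-1.37, 4.51], [0.17, 1.92], [-2.96, 2.96]. Speed limits (rad/s): [2.39, 2.39, 3.14, 3.14, 3.14, 3.14, 3.14].

INTERFACE

Orientations are given as a unit quaternion [w, x, y, z].
In Python, from station import bot gives the robot as it stands. The module is installed in compiled form; this text tells all that it offers.
- The arm moves only by the tool step_arm, never from a script. Its argument "increments" is a list that holds one entry, the list of rows, each a list of 7 numbers: the opening, from -1 (shut) to 1 (fully open), then the shift along the tool's x, y, z in mm, then the turn, a rotation vector about the tool's x, y, z in degrees. In form: [[[grip, x, y, z, ax, ay, az], ...]]. A call has 1 to 10 rows; each row is the pose to reach, as a shift and turn from the pose commanded when the call began, along the tool's axes at that moment; what a row does not reach only later rows make up. A row lasts 1/12 s, in which the tool goes at most 41.7 mm and 7.16 degrees, less where a joint would pass 70% of its speed; a pose out of reach is approached as far as the arm can. A call with a gripper value outside its range is refused whole. The fingers move at their own pace and stop on an object; "force" is the grip in N (left out, the last holds). Time passes only in rows, so rows that repeat a pose let the fingers close. It gives the time, the measured TCP pose, the force, the opening and the grip force at its end, in the units of the state.
- bot.get_obs(): the state, without advancing time (a new reading comes with each control period).
- bot.read_camera(name): name is "scene" or "top" or "wrist"; returns a dict with "image" (480x640x3 uint8, red, green, blue), "camera_matrix" (3x3 intrinsics, pixels), "R" (3x3) and "t" (3): a world point X has camera coordinates R X + t. Camera axes: x right, y down, z forward; pixel columns grow to the right and rows downward; lengths in m; the calibration is good to about 2 mm. A picture is of the moment at which its call begins. There is no depth.
- bot.hand_in(): hands the job in; it is judged then, once.
The state is a dict: "t": time; "q": joint angles; "joint_vel": joint speeds; "joint_torque": joint torques, N m; "eef_pos": TCP position; "tool_rot": TCP orientation; "contact_force": force on the tool from outside, world axes, zero at the start; "torque": the same for the moment, N m; "gripper_width": opening from 0.0 (shut) to 1.0 (fully open); "grasp_force": force on a finger pad.
Only numpy, scipy, OpenCV 4.12 (cv2) and the standard library are available. Lean on these libraries where they do the work, as an engineer would, in place of code of your own. Each camera call takes 0.05 s, during which the arm holds its last target. There are 200 camera calls.

## Working session

There is one attempt and no reset: what is moved stays moved. The work goes in short steps, Python scripts to look and compute and a tool call to move; the robot and the scene stay as the last step left them, time stands still between calls to the robot, and variables do not carry over. Pictures are saved under pics/ and viewed, at most 10 in all, crops included, and the job is handed in when it is done.

Besides the shell and the picture viewer there is one more tool, called after ">>>" by a JSON object that holds its "fn" and its "kwargs". step_arm: Moves the arm, as the interface text tells. Its arguments: {"type":"object","properties":{"increments":{"type":"array"},"force":{"type":"number"}},"required":["increments"]}

```bash
mkdir -p pics; cat > look.py <<'E'
import sys,cv2,numpy as np,pickle
from station import bot
def snap(name,tag):
    c=bot.read_camera(name); cv2.imwrite(f'pics/{tag}.png',cv2.cvtColor(c['image'],cv2.COLOR_RGB2BGR))
    pickle.dump(c,open(f'pics/{tag}.pkl','wb')); return c
E
python3 - <<'E'
from look import *
for n in('scene','top'):
    c=snap(n,n+'0'); print(n,c['camera_matrix'].tolist(),(-c['R'].T@c['t']).round(3),c['R'].round(2).tolist())
o=bot.get_obs(); print({k:np.round(v,3).tolist() for k,v in o.items()})
E
```

```text
scene [[530.0731106451489, 0.0, 318.9198861607188], [0.0, 530.0731106451489, 237.3191729752518], [0.0, 0.0, 1.0]] [ 0.177 -0.28   1.197] [[0.53, -0.85, -0.01], [-0.78, -0.49, -0.39], [0.33, 0.22, -0.92]]
top [[472.3247593064996, 0.0, 328.69403573200583], [0.0, 472.3247593064996, 238.6161672527984], [0.0, 0.0, 1.0]] [0.342 0.009 1.468] [[-0.01, -1.0, -0.0], [-0.98, 0.01, -0.18], [0.18, 0.0, -0.98]]
{'t': 0.1, 'q': [-1.221, 0.478, 0.022, 1.556, -0.011, 1.109, -0.083], 'joint_vel': [-0.001, -0.003, 0.001, -0.003, 0.001, 0.0, -0.001], 'joint_torque': [0.003, -59.776, 1.613, -28.195, 0.013, 0.005, 0.0], 'eef_pos': [0.298, 0.605, 0.23], 'tool_rot': [-0.0, 0.227, 0.974, -0.001], 'contact_force': [0.764, 0.024, -0.126], 'torque': [0.021, 0.013, -0.047], 'grasp_force': 0.0, 'gripper_width': 0.999}
```

View pics/scene0.png

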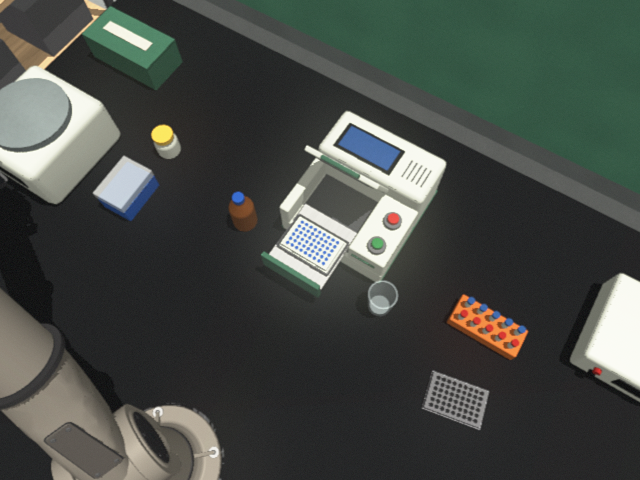

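View pics/top0.png

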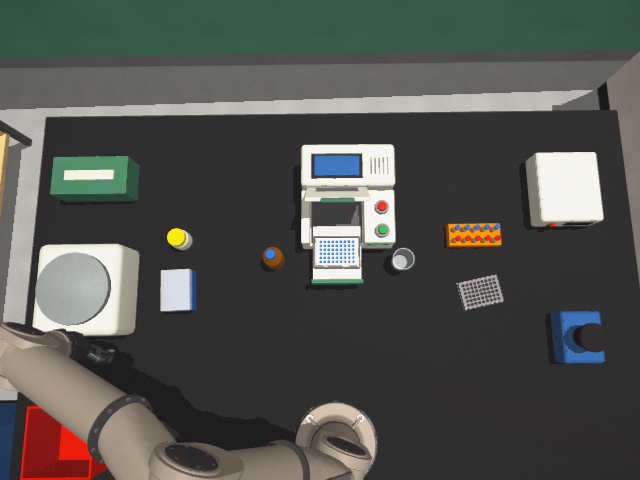

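The reader is nearly aligned with world x. The green button is in the front place: (376,244) in the scene view and (382,229) in the top view. Next I'll look at enlarged crops for precise points.

```bash
python3 - <<'E'
import cv2,numpy as np
a=cv2.imread('pics/scene0.png')[105:305,225:455]; b=cv2.imread('pics/top0.png')[135:295,250:425]
cv2.imwrite('pics/c1.png',cv2.resize(a,None,fx=3,fy=3,interpolation=2)); cv2.imwrite('pics/c2.png',cv2.resize(b,None,fx=3.6,fy=3.6,interpolation=2))
for n in('scene0','top0'):
    im=cv2.imread(f'pics/{n}.png'); h=cv2.cvtColor(im,cv2.COLOR_BGR2HSV)
    for nm,m in(('red',cv2.inRange(h,(0,140,60),(6,255,255))|cv2.inRange(h,(174,140,60),(180,255,255))),('green',cv2.inRange(h,(45,90,25),(90,255,255))),('blue',cv2.inRange(h,(100,120,80),(125,255,255)))):
        k,l,s,c=cv2.connectedComponentsWithStats(m)
        print(n,nm,[(s[i].tolist(),c[i].round(1).tolist()) for i in range(1,k) if s[i][4]>(30 if nm!='blue' else 200) and 230<c[i][0]<430 and 100<c[i][1]<310])
E
```

```text
scene0 red [([388, 213, 11, 11, 91], [393.0, 218.2])]
scene0 green [([372, 238, 11, 10, 89], [376.9, 242.7])]
scene0 blue [([339, 126, 61, 44, 1249], [368.9, 147.5])]
top0 red [([378, 202, 9, 9, 60], [381.9, 205.6])]
top0 green [([321, 199, 33, 4, 99], [337.2, 200.0]), ([379, 225, 8, 9, 61], [382.5, 229.1]), ([311, 279, 52, 6, 210], [336.7, 281.4])]
top0 blue [([314, 155, 46, 21, 938], [336.0, 165.0])]
```

View pics/c1.png

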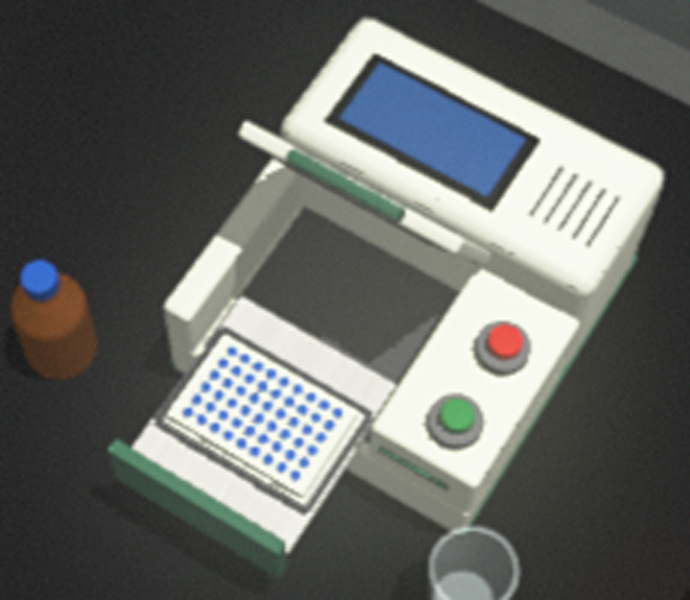

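View pics/c2.png

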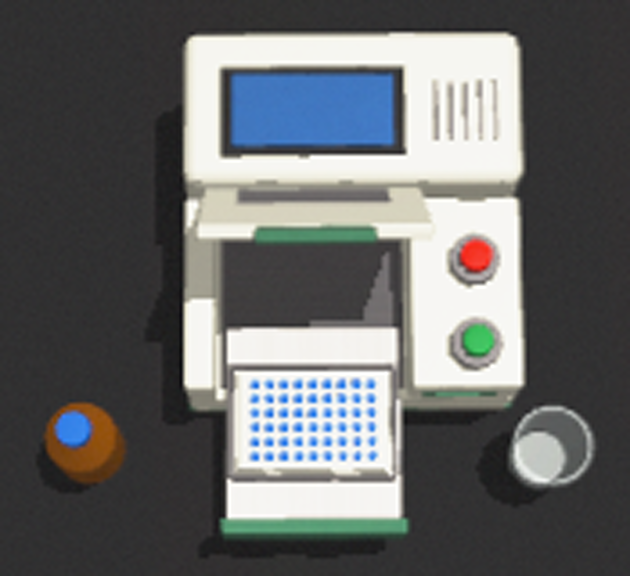

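```bash
cat > fit.py <<'E'
import numpy as np,pickle
from scipy.optimize import least_squares
C={n:pickle.load(open(f'pics/{n}0.pkl','rb')) for n in('scene','top')}
def proj(n,X):
    c=C[n]; p=c['camera_matrix']@(c['R']@X+c['t']); return p[:2]/p[2]
S=lambda u,v:('scene',225+(u+.5)/3-.5,105+(v+.5)/3-.5)
T=lambda u,v:('top',250+(u+.5)/3.6-.5,135+(v+.5)/3.6-.5)
def model(p):
    x,y,yaw,car,lid,hb=p
    R=np.array([[np.cos(yaw),-np.sin(yaw),0],[np.sin(yaw),np.cos(yaw),0],[0,0,1]])
    w=lambda a,b,c:R@[a,b,c]+[x,y,0]
    L=lambda r,b,h:w(-r*np.cos(lid)+h*np.sin(lid),b,.116+r*np.sin(lid)+h*np.cos(lid))
    return w,L
def res(p):
    w,L=model(p);car,hb=p[3],p[5]
    pf=-.185-car
    o=[(('scene',393,218.2),w(-.055,-.132,hb)),(('scene',376.9,242.7),w(-.125,-.132,hb)),
     (('top',381.9,205.6),w(-.055,-.132,hb)),(('top',382.5,229.1),w(-.125,-.132,hb)),
     (S(472,488),w(-.16,-.17,.115)),(T(524,388),w(-.16,-.17,.115)),
     (S(375,432),w(-.16,-.08,.115)),(T(413,388),w(-.16,-.08,.115)),(T(185,389),w(-.16,.105,.115)),
     (T(221,532),w(pf,.075,.107)),(T(407,532),w(pf,-.075,.107)),(S(109,447),w(pf,.075,.107)),(S(281,550),w(pf,-.075,.107)),
     (S(290,153),L(.171,.045,.012)),(S(404,212),L(.171,-.045,.012)),
     (T(258,227),L(.171,.045,.012)),(T(377,227),L(.171,-.045,.012))]
    return np.concatenate([proj(a[0],X)-a[1:] for a,X in o])
if __name__=='__main__':
    r=least_squares(res,[.75,0,0,.09,1,.125],loss='soft_l1')
    print(r.x.round(4)); print(res(r.x).reshape(-1,2).round(1).tolist())
    w,L=model(r.x)
    for k,v in dict(panel=w(-.185-r.x[3],0,.09),home=w(-.185,0,.09),press=L(.12,0,.012),hinge=w(0,0,.116),start=w(-.125,-.132,r.x[5]),stop=w(-.055,-.132,r.x[5])).items(): print(k,v.round(4))
E
python3 fit.py
```

```text
[ 0.737  -0.0129 -0.0099  0.0878  1.0725  0.138 ]
[[0.0, 0.1], [0.1, 0.3], [0.6, -0.3], [0.5, -0.2], [1.0, 1.1], [0.3, -0.1], [-2.1, -1.0], [0.1, -0.1], [-0.2, -0.3], [-0.0, -0.9], [0.4, -1.0], [-0.1, 0.2], [-0.4, 0.9], [-0.1, -1.7], [-0.2, -0.6], [-0.9, 1.0], [0.4, 0.9]]
panel [ 0.4641 -0.0102  0.09  ]
home [ 0.552  -0.0111  0.09  ]
press [ 0.6901 -0.0125  0.2271]
hinge [ 0.737  -0.0129  0.116 ]
start [ 0.6107 -0.1437  0.138 ]
stop [ 0.6807 -0.1444  0.138 ]
```

Everything fits to about 1 px: yaw is about -0.6°, the carriage is 88 mm out and the lid is 1.07 rad open. First I'll shut the fingers, turn the tool and travel at a safe height.

>>> {"fn": "step_arm", "kwargs": {"increments": [[[-1,-80,-60,0,0,0,-6],[-1,-110,-85,0,0,0,-12],[-1,-140,-110,0,0,0,-18],[-1,-170,-132,0,0,0,-25.7],[-1,-200,-155,0,0,0,-25.7],[-1,-230,-179,0,0,0,-25.7],[-1,-260,-202,0,0,0,-25.7],[-1,-290,-225,0,0,0,-25.7],[-1,-311,-242,0,0,0,-25.7],[-1,-311,-242,0,0,0,-25.7]]]}}

```text
t: 0.93
eef_pos: [0.4725, 0.2446, 0.2312]
tool_rot: [0.0, 0.008, 1.0, -0.001]
contact_force: [0.7, -0.8, -0.1]
gripper_width: 0.002
grasp_force: 0.0
```

>>> {"fn": "step_arm", "kwargs": {"increments": [[[-1,5,-35,0,0,0,0],[-1,10,-75,0,0,0,0],[-1,15,-115,0,0,0,0],[-1,20,-155,0,0,0,0],[-1,25,-195,0,0,0,0],[-1,30,-230,0,0,0,0],[-1,34,-255,0,0,0,0],[-1,34,-255,40,0,0,0],[-1,34,-255,70,0,0,0],[-1,34,-255,70,0,0,0]]]}}

```text
t: 1.77
eef_pos: [0.43, -0.0046, 0.1571]
tool_rot: [-0.004, 0.005, 1.0, -0.001]
contact_force: [-1.0, 0.4, -0.1]
gripper_width: 0.004
grasp_force: 0.0
```

```bash
python3 -c "
from look import *
c=snap('wrist','w1');o=bot.get_obs();print(o['eef_pos'],o['q'],o['contact_force'])"
```

```text
[ 0.43154213 -0.0041919   0.15941526] [-0.34128043  0.17330852  0.22915643  2.19241179 -0.05451117  0.78751616
  1.48427634] [-0.83981357 -0.06264243  0.44677895]
```

View pics/w1.png

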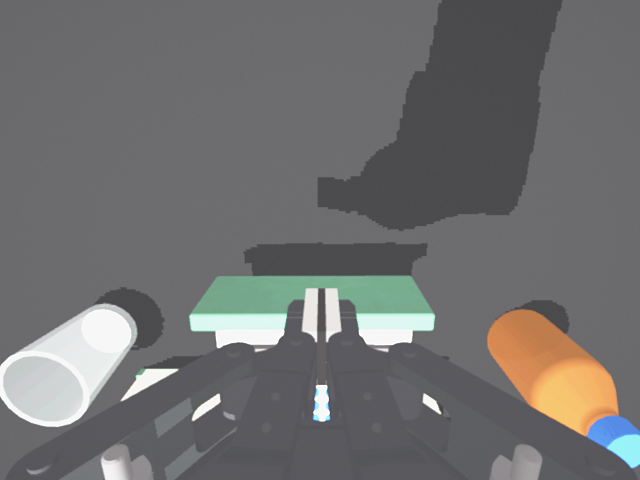

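The fingers are shut in front of the panel, with the tip at about (322,292) and the panel's front top edge at row ~316. The beaker and the bottle are well to the sides. I'll check this with numbers.

```bash
python3 - <<'E'
import pickle,numpy as np
c=pickle.load(open('pics/w1.pkl','rb'))
for X in([.464,.065,.107],[.464,-.085,.107],[.431,-.004,.159],[.464,-.01,.045]):
    p=c['camera_matrix']@(c['R']@np.array(X)+c['t']); print(X,(p[:2]/p[2]).round(1))
E
```

```text
[0.464, 0.065, 0.107] [437.7 317.2]
[0.464, -0.085, 0.107] [191.4 319.2]
[0.431, -0.004, 0.159] [324.5 310.7]
[0.464, -0.01, 0.045] [315.9 277.9]
```

>>> {"fn": "step_arm", "kwargs": {"increments": [[[-1,0,-3,30,0,0,0],[-1,0,-6,60,0,0,0],[-1,0,-6,71,0,0,0],[-1,0,-6,71,0,0,0],[-1,-8,-6,71,0,0,0],[-1,-14,-6,71,0,0,0],[-1,-20,-6,71,0,0,0],[-1,-26,-6,71,0,0,0],[-1,-32,-6,71,0,0,0],[-1,-38,-6,71,0,0,0]]]}}

```text
t: 2.65
eef_pos: [0.4727, -0.0099, 0.0907]
tool_rot: [0.0, 0.005, 1.0, 0.0]
contact_force: [-3.1, 0.5, 1.5]
gripper_width: 0.002
grasp_force: 1.2
```

>>> {"fn": "step_arm", "kwargs": {"increments": [[[-1,-7,0,0,0,0,0],[-1,-14,0,0,0,0,0],[-1,-21,0,0,0,0,0],[-1,-28,0,0,0,0,0],[-1,-35,0,0,0,0,0],[-1,-42,0,0,0,0,0],[-1,-49,0,0,0,0,0],[-1,-54,0,0,0,0,0],[-1,-58,0,0,0,0,0],[-1,-58,0,0,0,0,0]]]}}

```text
t: 3.48
eef_pos: [0.5312, -0.0106, 0.0903]
tool_rot: [0.001, 0.005, 1.0, -0.0]
contact_force: [0.1, -0.6, -0.7]
gripper_width: 0.001
grasp_force: 0.0
```

>>> {"fn": "step_arm", "kwargs": {"increments": [[[-1,-3,0,0,0,0,0],[-1,-6,0,0,0,0,0],[-1,-8,0,0,0,0,0],[-1,-10,0,0,0,0,0],[-1,-11,0,0,0,0,0],[-1,-12,0,0,0,0,0],[-1,-12,0,0,0,0,0]]]}}

```text
t: 4.07
eef_pos: [0.5415, -0.0108, 0.0902]
tool_rot: [-0.001, 0.005, 1.0, -0.0]
contact_force: [-3.6, -1.9, 1.5]
gripper_width: -0.001
grasp_force: 1.7
```

>>> {"fn": "step_arm", "kwargs": {"increments": [[[-1,-1.5,0,0,0,0,0],[-1,-3,0,0,0,0,0],[-1,-4,0,0,0,0,0],[-1,-4,0,0,0,0,0]]]}}

```text
t: 4.4
eef_pos: [0.5415, -0.0108, 0.0896]
tool_rot: [-0.005, 0.005, 1.0, 0.0]
contact_force: [-13.4, 0.3, 10.1]
gripper_width: 0.003
grasp_force: 7.1
```

The carriage stopped hard at TCP x = 0.5415, with 13 N, which is its home position. I'll back off, rise and verify.

>>> {"fn": "step_arm", "kwargs": {"increments": [[[-1,15,0,0,0,0,0],[-1,45,0,0,0,0,0],[-1,60,0,-20,0,0,0],[-1,60,0,-60,0,0,0],[-1,60,0,-100,0,0,0],[-1,60,0,-140,0,0,0],[-1,60,0,-180,0,0,0],[-1,60,0,-220,0,0,0],[-1,60,0,-260,0,0,0],[-1,60,0,-260,0,0,0]]]}}

```text
t: 5.23
eef_pos: [0.4903, -0.0101, 0.359]
tool_rot: [0.008, 0.005, 1.0, 0.001]
contact_force: [1.1, 0.6, 0.8]
gripper_width: 0.0
grasp_force: 0.0
```

```bash
python3 -c "
from look import *
c=snap('wrist','w2');o=bot.get_obs();print(o['eef_pos'],o['q'],o['contact_force'])
s=snap('scene','s2')['image'][90:310,200:460]
im=np.hstack([c['image'],cv2.resize(s,(567,480))]);im=cv2.resize(im,(800,320));cv2.imwrite('pics/m2.png',im[:,:,::-1])"
```

```text
[ 0.4890297  -0.01001559  0.35524635] [-0.35229871  0.04793841  0.25818693  1.83947075 -0.01402889  1.24434198
  1.4713664 ] [-0.20841972 -1.11331797 -0.45774754]
```

View pics/m2.png

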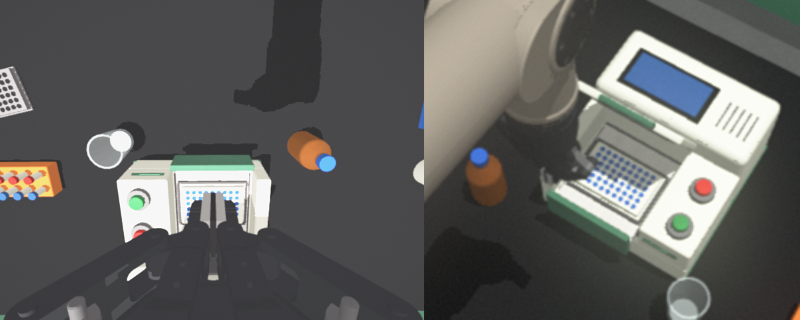

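The carriage is home, with its panel just in front of the deck and the plate seated in the bay. The lid is still open. Now I'll go behind the lid.

>>> {"fn": "step_arm", "kwargs": {"increments": [[[-1,-30,0,-3,0,0,0],[-1,-70,0,-3,0,0,0],[-1,-110,0,-3,0,0,0],[-1,-150,0,-3,0,0,0],[-1,-190,0,-3,0,0,0],[-1,-220,0,-3,0,0,0],[-1,-236,0,-3,0,0,0],[-1,-236,0,20,0,0,0],[-1,-236,0,50,0,0,0],[-1,-236,0,50,0,0,0]]]}}

```text
t: 6.17
eef_pos: [0.7189, -0.0122, 0.2914]
tool_rot: [-0.006, 0.005, 1.0, -0.0]
contact_force: [-0.5, 0.4, -1.2]
gripper_width: -0.001
grasp_force: 0.0
```

>>> {"fn": "step_arm", "kwargs": {"increments": [[[-1,0,0,20,0,0,0],[-1,0,0,40,0,0,0],[-1,0,0,55,0,0,0],[-1,0,0,60,0,0,0],[-1,0,0,60,0,0,0]]]}}

```text
t: 6.58
eef_pos: [0.721, -0.0123, 0.2387]
tool_rot: [-0.002, 0.005, 1.0, -0.0]
contact_force: [-0.6, -0.1, -0.1]
gripper_width: 0.001
grasp_force: 0.0
```

>>> {"fn": "step_arm", "kwargs": {"increments": [[[-1,12,0,4,0,0,0],[-1,23,0,10,0,0,0],[-1,31,0,14,0,0,0],[-1,39,0,19,0,0,0],[-1,47,0,24,0,0,0],[-1,54,0,30,0,0,0],[-1,61,0,36,0,0,0],[-1,67,0,43,0,0,0],[-1,73,0,50,0,0,0],[-1,78,0,58,0,0,0]]]}}

```text
t: 7.42
eef_pos: [0.6434, -0.0117, 0.1819]
tool_rot: [0.0, 0.005, 1.0, 0.0]
contact_force: [-0.5, -0.6, 2.0]
gripper_width: -0.002
grasp_force: 1.0
```

>>> {"fn": "step_arm", "kwargs": {"increments": [[[-1,4,0,8,0,0,0],[-1,8,0,16,0,0,0],[-1,11,0,25,0,0,0],[-1,14,0,34,0,0,0],[-1,16,0,41,0,0,0],[-1,17,0,47,0,0,0],[-1,17,0,50,0,0,0],[-1,17,0,52,0,0,0],[-1,17,0,52,0,0,0]]]}}

```text
t: 8.17
eef_pos: [0.6267, -0.0115, 0.1297]
tool_rot: [-0.0, 0.005, 1.0, -0.0]
contact_force: [-0.0, 0.3, -0.6]
gripper_width: 0.0
grasp_force: 0.0
```

>>> {"fn": "step_arm", "kwargs": {"increments": [[[-1,0,0,1,0,0,0],[-1,0,0,2,0,0,0],[-1,0,0,3,0,0,0],[-1,0,0,4,0,0,0],[-1,0,0,4,0,0,0]]]}}

```text
t: 8.58
eef_pos: [0.6272, -0.0115, 0.128]
tool_rot: [0.0, 0.005, 1.0, 0.0]
contact_force: [-4.6, 0.1, 12.7]
gripper_width: -0.002
grasp_force: 6.2
```

The lid is stopped hard at TCP z = 0.128, with 12.7 N: it is shut. I'll rise and go over to the green button.

>>> {"fn": "step_arm", "kwargs": {"increments": [[[-1,0,0,-20,0,0,0],[-1,0,0,-50,0,0,0],[-1,0,0,-60,0,0,0],[-1,5,-35,-60,0,0,0],[-1,10,-75,-60,0,0,0],[-1,14,-110,-60,0,0,0],[-1,16,-132,-60,0,0,0],[-1,16,-132,-60,0,0,0],[-1,16,-132,-40,0,0,0],[-1,16,-132,-40,0,0,0]]]}}

```text
t: 9.42
eef_pos: [0.6082, -0.143, 0.1637]
tool_rot: [-0.002, 0.005, 1.0, 0.0]
contact_force: [-0.0, 1.3, 0.2]
gripper_width: 0.001
grasp_force: 0.0
```

```bash
python3 -c "
from look import *
c=snap('wrist','w3');o=bot.get_obs();print(o['eef_pos'],o['contact_force'])
s=snap('scene','s3')['image'][90:310,200:460]
im=np.hstack([c['image'],cv2.resize(s,(567,480))]);im=cv2.resize(im,(800,320));cv2.imwrite('pics/m3.png',im[:,:,::-1])
for X in([.6107,-.1437,.138],o['eef_pos']):
    p=c['camera_matrix']@(c['R']@np.array(X)+c['t']); print((p[:2]/p[2]*[800/1207,2/3]).round(1))"
```

```text
[ 0.60853325 -0.14245063  0.16466669] [0.28736444 0.50476085 0.09235177]
[213.  191.7]
[214.9 205.7]
```

View pics/m3.png

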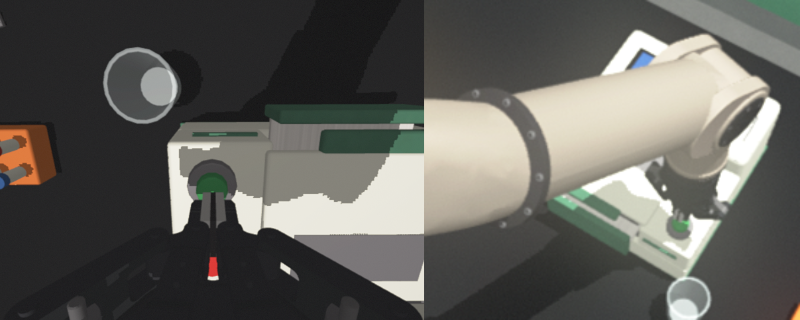

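The lid lies flat and the fingertips are over the green button, at (212,187). I'll press straight down in small steps, then let go.

>>> {"fn": "step_arm", "kwargs": {"increments": [[[-1,0,0,12,0,0,0],[-1,0,0,22,0,0,0],[-1,0,0,26,0,0,0],[-1,0,0,28,0,0,0],[-1,0,0,30,0,0,0],[-1,0,0,31,0,0,0],[-1,0,0,32,0,0,0],[-1,0,0,33,0,0,0],[-1,0,0,33,0,0,0]]]}}

```text
t: 10.27
eef_pos: [0.6098, -0.1433, 0.1335]
tool_rot: [0.0, 0.005, 1.0, 0.0]
contact_force: [-1.0, 1.1, 2.5]
gripper_width: 0.004
grasp_force: 1.4
```

>>> {"fn": "step_arm", "kwargs": {"increments": [[[-1,0,0,1,0,0,0],[-1,0,0,2,0,0,0],[-1,0,0,3,0,0,0],[-1,0,0,4,0,0,0],[-1,0,0,5,0,0,0],[-1,0,0,5,0,0,0]]]}}

```text
t: 10.77
eef_pos: [0.61, -0.1434, 0.1308]
tool_rot: [0.0, 0.005, 1.0, 0.0]
contact_force: [-8.7, 3.4, 20.1]
gripper_width: -0.001
grasp_force: 10.4
```

The button is bottomed out: 20 N against the 4 N spring. I'll let go and rise.

>>> {"fn": "step_arm", "kwargs": {"increments": [[[-1,0,0,-10,0,0,0],[-1,0,0,-40,0,0,0],[-1,0,0,-80,0,0,0],[-1,0,0,-120,0,0,0],[-1,0,0,-160,0,0,0],[-1,0,0,-190,0,0,0],[-1,40,0,-190,0,0,0],[-1,80,0,-190,0,0,0],[-1,80,0,-190,0,0,0],[-1,80,0,-190,0,0,0]]]}}

```text
t: 11.6
eef_pos: [0.5277, -0.1432, 0.3183]
tool_rot: [0.0, 0.005, 1.0, 0.0]
contact_force: [1.2, -0.2, -0.1]
gripper_width: 0.004
grasp_force: 0.0
```

```bash
python3 -c "
from look import *
c=snap('wrist','w4');o=bot.get_obs();print(o['eef_pos'],o['contact_force'])
s=snap('top','t4')['image'][125:305,240:440]
im=np.hstack([c['image'],cv2.resize(s,(533,480))]);im=cv2.resize(im,(800,327));cv2.imwrite('pics/m4.png',im[:,:,::-1])"
```

```text
[ 0.52951825 -0.14274135  0.31856883] [0.40132214 0.771302   1.0247775 ]
```

View pics/m4.png

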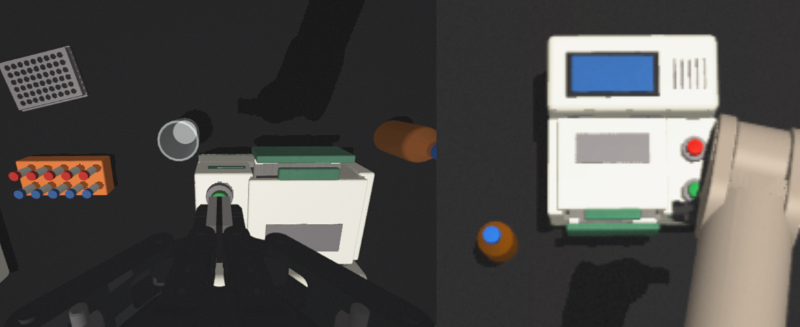

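The lid is flat, the carriage is home, both buttons are up, the bystanders are in place and the arm is clear, so I'll hand in.

```bash
python3 -c "
from station import bot
print(bot.hand_in())"
```

```text
the job is handed in; nothing more can be done
None
```

I pushed the carriage home, shut the lid, then pressed the green start button fully and let it go; the job was handed in at about 12 s of the 64 s allowed, and hand-in returned no verdict.

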